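# Fit the keyed drive shaft to the mixing tin

### The arm

A 6-joint arm with a two-finger parallel gripper is mounted at the origin on the work surface. World frame = base frame: x ahead of the robot, y to its left, z up, the work surface at z = 0. Lengths are in m, angles in rad, forces in N, time in s.
With the tool pointing down it reaches from about 0.3 to 0.875 m from the base axis. Payload 6.4 kg.
Tool frame: the origin (TCP) lies at the very end of the fingers, on their centre line; the grasp point (between the pads) lies 19 mm behind it (grip_point_offset is the distance from the TCP to the grasp point, in m); z points along the fingers, y is the line along which they close (so a half turn about z gives the same grasp; the last joint's range is limited). The gripper opens to 85 mm and grips with 20 to 120 N. Pads are 22 mm wide; open, the fingers measure 114 mm over their backs; the gripper's body (76 mm by 85 mm) begins 54 mm behind the grasp point. The pads swing forward as they close: fully open they stand 13 mm farther back than shut.
Start: joints at [-1.335, 0.181, 1.607, -0, 1.354, -0.206], TCP at [0.246, -0.52, 0.231] pointing down, gripper open.
Joint ranges: [-2.99, 2.99], [-0.89, 2.07], [0.3, 2.58], [-1.14, 4.28], [0, 2.63], [-3.12, 3.12]. Speed limits (rad/s): [2.57, 2.57, 3.01, 3.14, 3.14, 3.14].

### API

Orientations are given as a unit quaternion [w, x, y, z].
In Python, from rig import * gives the robot as it stands.
- The arm moves only by the tool play_rows, never from a script. Its argument "targets" is a list that holds one entry, the list of rows, each a list of 7 numbers: the turn, a rotation vector about the tool's x, y, z each as a share of 8 degrees, from -1 to 1, then the shift along the tool's x, y, z each as a share of 0.05 m, from -1 to 1, then the closure, from 0 (fully open) to 1 (shut). In form: [[[rx, ry, rz, dx, dy, dz, gripper], ...]]. A call has 1 to 12 rows; each row shifts and turns the commanded pose from where the row before left it, along the tool's axes as they then stand; what a row does not reach is not made up. A row lasts 1/10 s, in which the tool goes at most 50 mm and 8.59 degrees, less where a joint would pass 70% of its speed; a pose out of reach is approached as far as the arm can. A call with a number of a shift or a turn outside -1 to 1 is refused whole. A call with a gripper value outside its range is refused whole. The fingers move at their own pace and stop on an object; "squeeze" is the grip in N (left out, the last holds). Time passes only in rows, so rows that do not move let the fingers close. It gives the time, the measured TCP pose, the force, the opening and the grip force at its end, in the units of the state.
- get_state(): the state, without advancing time (a new reading comes with each control period).
- grab_frame(name): name is "scene" or "top"; returns a dict with "img" (384x512x3 uint8, red, green, blue), "range_z" (384x512 float32, m along the optical axis (not along the pixel's ray), 0 where there is no reading), "K" (3x3 intrinsics, pixels), "origin" and "rotation" of the camera in the world. Camera axes: x right, y down, z forward; pixel columns grow to the right and rows downward; lengths in m; the calibration is good to about 2 mm. A picture is of the moment at which its call begins.
- finish_job(): hands the job in; it is judged then, once.
The state is a dict: "time": time; "joint_pos": joint angles; "dq": joint speeds; "tau": joint torques, N m; "eef_pos": TCP position; "ee_rot": TCP orientation; "wrist_force": force on the tool from outside, world axes, zero at the start; "ft_torque": the same for the moment, N m; "opening": finger opening in m; "grip_force": force on a finger pad.
Only numpy, scipy, OpenCV 4.12 (cv2) and the standard library are available. Lean on these libraries where they do the work, as an engineer would, in place of code of your own. Each camera call takes 0.05 s, during which the arm holds its last target. There are 200 camera calls.

### The job

First press the lid of the metal mixing tin down until it is fully home, flush with the rim. Then take the keyed drive shaft from its wooden stand by its black grip, push it into the hub on the lid, turning it until the key slips into the keyway, and keep pushing against the spring until the collar sits flat on the hub; finish while still gripping the shaft and holding it home, because the spring pops it out if you let go. Leave the cup, the jar and the cork block where they stand.

Things in the scene. Friction and masses are not known exactly. Their poses are not given: they have to be found in the camera images.
- tin: Bare metal mixing tin, round, 144 mm outside diameter, 100 mm high to the rim, wall 3 mm, open top filled by the lid; fixed to the table. Origin: centre of its underside, z up. A thin wire bail lies round its -x side (looks only).
- lid (a joint): How far (m) the grey plug lid (135 mm diameter, flat) is pressed into the tin: 0 = its top 8 mm above the rim, 0.008 = fully home, flush with the rim. Starts at 0 to 0.003. It slides straight down without tilting when pressed with more than about 5 to 8 N (12 to 20 N is a good push) and stays where left. Its flat ring between hub (radius 28 mm) and rim (radius 69 mm) is free for pressing.
- hub (a point): Centre of the mouth of the steel hub in the middle of the lid; moves down with the lid, does not turn. z up, x from the bore's axis to the keyway. Hub twelve-sided, 54 mm across, top face 30 mm above the lid (130 mm above the table with the lid home). Bore 21 mm diameter with one keyway 11 mm wide on the +x side, reaching 17.5 mm from the axis; both open at the top, 54 mm deep.
- plunger (a joint): Travel (m) of the spring plunger down in the bore: 0 = free, its top 33 mm below the hub's mouth; 0.014 = pressed in by the tip of a fully home shaft. It pushes up with about 5 N at first touch and 9 N at 0.014.
- stand: Light wooden block 90 x 90 x 60 mm, fixed, with a vertical through hole of 36 mm diameter in its middle in which the shaft waits upright, hanging by its collar on the block's top. Origin: centre of its underside.
- shaft: Steel shaft with a black grip, 98 mm long, 0.17 to 0.34 kg. Origin: centre of its lower tip; z up the axis to the grip, x towards the key. From the tip: 18 mm diameter up to 47 mm, the first 5 mm tapering from 10 mm diameter; key 8 mm wide from 22 to 47 mm up, reaching 16 mm from the axis on the +x side; collar 48 mm diameter, 47 to 53 mm; neck 18 mm diameter to 62 mm; grip 62 to 98 mm.
- collar (a point): Centre of the underside of the shaft's collar, on the axis 47 mm above the tip; axes as the shaft's. It rests on the hub's top face when the shaft is home.
- grip (a point): Point on the shaft's axis at mid-height of the black grip, 80 mm above the tip; axes as the shaft's. Grip: flat-sided, 36 mm high, 24 mm thick along y, 62 mm long along x: the longer arm (40 mm from the axis) is over the key, the shorter (22 mm) is on the other side. Take it here from above, fingers closing along y.
- cup: White cup, 66 mm diameter, 65 mm high; a bystander. Origin: centre of its underside.
- jar: Green glass jar with metal cap, 60 mm diameter, 85 mm high; a bystander. Origin: centre of its underside.
- block: Cork sanding block, 70 x 110 x 30 mm; a bystander. Origin: centre of its underside.
There are look-alikes about, which are no part of the job. Of the things like the shaft, leave any that is turquoise; of the rest the smaller one is meant.

How it is judged:
By the outcome, as a careful person would: the job done as asked, in the order asked, and still so for the second after the job is handed in, while the arm keeps its last pose, push and grip.
It also fails if it takes over 56 s, if anything falls off the work surface, if the arm or the gripper's body presses on something with over 40 N, if the wrist force passes 120 N, or if a joint passes its speed limit or range.

## Working session

There is one attempt and no reset: what is moved stays moved. The work goes in short steps, Python scripts to look and compute and a tool call to move; the robot and the scene stay as the last step left them, time stands still between calls to the robot, and variables do not carry over. Pictures are saved under pics/ and viewed, at most 10 in all, crops included, and the job is handed in when it is done.

Besides the shell and the picture viewer there is one more tool, called after "Call:" as name(argument=value, ...) on one line, values as JSON. play_rows: Moves the arm, as the interface text tells. Its arguments: {"type":"object","properties":{"targets":{"type":"array","items":{"type":"array","items":{"type":"array","items":{"type":"number"}}}},"squeeze":{"type":"number"}},"required":["targets"]}

```bash
mkdir -p pics
cat > h.py <<'E'
from rig import *
import numpy as np, cv2, pickle
def grab(n):
    f=grab_frame(n); pickle.dump(f,open(n+'.pkl','wb')); return f
def load(n): return pickle.load(open(n+'.pkl','rb'))
def cloud(f):
    z=f['range_z']; v,u=np.indices(z.shape); K=np.array(f['K'])
    p=np.stack([(u-K[0,2])/K[0,0]*z,(v-K[1,2])/K[1,1]*z,z],-1)
    p=p@np.array(f['rotation']).T+np.array(f['origin']); p[z==0]=np.nan; return p
def save(name,img,s=1):
    cv2.imwrite('pics/'+name,cv2.resize(img[:,:,::-1],None,fx=s,fy=s,interpolation=cv2.INTER_CUBIC))
E
python3 - <<'E'
from h import *
a=grab('scene');b=grab('top')
save('s.png',a['img'],1.5);save('t.png',b['img'],1.5)
print(get_state());print(a['origin'],a['rotation'],b['origin'],b['rotation'],b['K'])
E
```

```text
{'time': 0.1, 'joint_pos': array([-1.33533482e+00,  1.81461935e-01,  1.60790112e+00, -1.11970774e-05,
        1.35378596e+00, -2.06264462e-01]), 'dq': array([-0.00162477, -0.00143109, -0.00147776,  0.00069822,  0.00037105,
        0.00016554]), 'tau': array([ 2.35923808e-04, -4.45876980e+01, -3.52235878e+01, -3.44085147e-04,
        4.13228525e-03, -1.23991899e-06]), 'eef_pos': array([ 0.24572732, -0.51930848,  0.23048027]), 'ee_rot': array([-7.78014928e-04,  9.75708197e-01,  2.19072840e-01, -1.68255454e-05]), 'wrist_force': array([-1.38154696,  0.00189251,  0.61009055]), 'ft_torque': array([ 0.00204821,  0.04514734, -0.06197536]), 'grip_force': 0.0, 'opening': 0.08582655473663926}
[1.06055233 0.51876127 0.94394707] [-0.12845398  0.35759654  0.86381091 -0.33083985] [0.51212427 0.02188408 1.21442347] [-0.00688751  0.7072326  -0.70660632  0.02195725] [[352.26155773   0.         250.6084626 ]
 [  0.         352.26155773 194.05532068]
 [  0.           0.           1.        ]]
```

View pics/s.png

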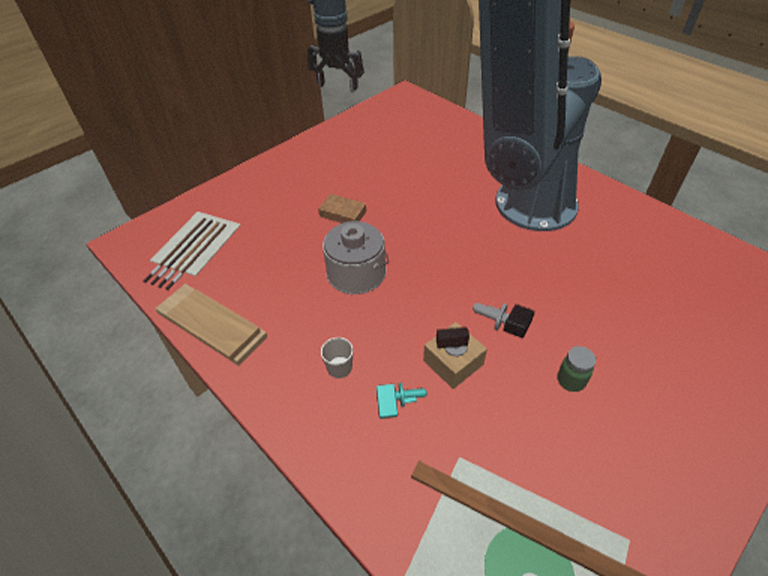

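View pics/t.png

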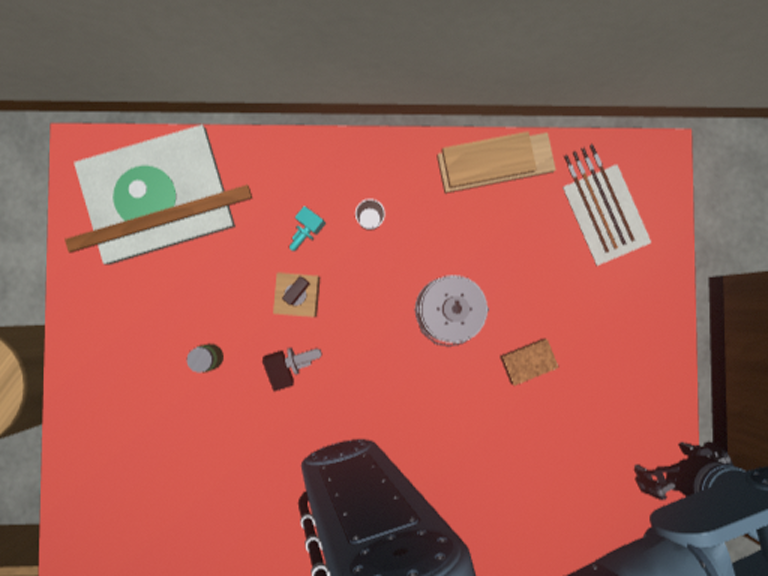

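The top picture (1.5x scale) shows three shaft-like things. One is turquoise, lying at (305,228). One is black and larger, lying at (285,368). One is black and smaller, upright in the wooden stand at (296,291), and that is the one I want. The tin and hub are at (455,308). Next I check the choice and the keyway in close crops.

```bash
sed -i 's/^def cloud/from scipy.spatial.transform import Rotation as Ro\ndef cloud/; s/np.array(f\[.rotation.\]).T/Ro.from_quat(np.array(f["rotation"])[[1,2,3,0]]).as_matrix().T/' h.py
python3 - <<'E'
from h import *
b=load('top');a=load('scene')
A=cv2.resize(b['img'][170:225,170:225],(400,400),interpolation=2)
B=cv2.resize(b['img'][178:233,275:330],(400,400),interpolation=2)
C=cv2.resize(a['img'][205:260,275:330],(400,300),interpolation=2)
C=cv2.resize(a['img'][206:262,270:345],(400,300),interpolation=2)
D=cv2.resize(a['img'][140:200,200:280],(400,300),interpolation=2)
save('c.png',cv2.resize(np.vstack([np.hstack([A,B]),np.hstack([C,D])]),(685,600)))
p=cloud(b); q=cloud(a)
def rep(P,box,lo,hi,n):
    s=P[(P[...,0]>box[0])&(P[...,0]<box[1])&(P[...,1]>box[2])&(P[...,1]<box[3])&(P[...,2]>lo)&(P[...,2]<hi)]
    if len(s)<5: print(n,'few');return
    r=cv2.minAreaRect(s[:,:2].astype(np.float32)*1000); print(n,len(s),s.mean(0).round(4),'rect',np.round(r[0],1),np.round(r[1],1),round(r[2],1), np.median(s[:,2]))
print('px stand',p[194,197],'hub',p[205,303],'table',p[150,240])
for n,P in(('top',p),('scene',q)):
    s0=p[197,197];h0=p[205,303]
    bs=(s0[0]-.08,s0[0]+.08,s0[1]-.08,s0[1]+.08);bh=(h0[0]-.1,h0[0]+.1,h0[1]-.1,h0[1]+.1)
    rep(P,bs,.1,.13,n+' grip');rep(P,bs,.054,.064,n+' block');rep(P,bs,.063,.075,n+' collar')
    rep(P,bh,.126,.145,n+' hub');rep(P,bh,.098,.112,n+' lid')
E
```

```text
px stand [0.55715321 0.16602784 0.11052108] hub [ 0.52307358 -0.16780057  0.10209799] table [0.70423057 0.03229908 0.06171973]
top grip 156 [0.5578 0.1681 0.1099] rect [558.  168.5] [24.2 61.1] 50.6 0.11008266462202487
top block 539 [0.5487 0.175  0.0594] rect [551.3 174.4] [90.6 89.8] 85.3 0.059414394159546635
top collar 76 [0.5512 0.1676 0.0647] rect [552.3 173.1] [83.8 86.9] 83.3 0.06452447731048827
top hub 199 [ 0.5192 -0.1648  0.1357] rect [ 519.6 -164.4] [51.4 49.4] 89.1 0.1360389213753157
top lid 1318 [ 0.5195 -0.1634  0.1057] rect [ 520.1 -165.3] [139.3 140.1] 45.1 0.10589063135965937
scene grip 179 [0.5607 0.1703 0.1098] rect [558.8 168.9] [25.4 61.9] 53.9 0.11078120908923428
scene block 448 [0.5612 0.1858 0.0602] rect [550.3 174.5] [91.  93.5] 85.6 0.060376537565485
scene collar 102 [0.5615 0.1832 0.0659] rect [552.2 175.1] [86.8 89.3] 83.3 0.06567173428729595
scene hub 159 [ 0.5227 -0.1629  0.1356] rect [ 521.1 -165.3] [53.5 54.2] 6.0 0.13674091995783744
scene lid 757 [ 0.5299 -0.1534  0.1066] rect [ 523.4 -162.7] [141.1 139.8] 7.8 0.1072418785152931
```

View pics/c.png

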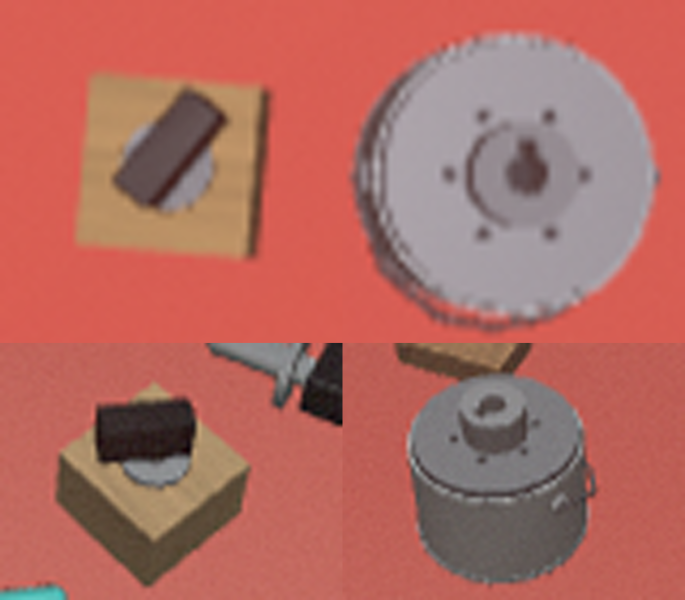

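The crop confirms the choice: the stand holds the smaller black-gripped shaft, with its grip top at 0.110 m as expected. The grip's offset from the stand centre puts the key at about -38° yaw. The keyway points roughly to +x. I'll rectify the hub view and compute the first move.

```bash
cat >> h.py <<'E'
def ortho(f,cx,cy,z,half=.032,s=8000):
    n=int(2*half*s); i,j=np.indices((n,n))  # up=+x, left=+y
    P=np.stack([cx+half-i/s,cy+half-j/s,np.full(i.shape,z)],-1)
    c=(P-np.array(f['origin']))@Ro.from_quat(np.array(f["rotation"])[[1,2,3,0]]).as_matrix()
    K=np.array(f['K']);uv=c@K.T
    return cv2.remap(f['img'],(uv[...,0]/uv[...,2]).astype(np.float32),(uv[...,1]/uv[...,2]).astype(np.float32),cv2.INTER_CUBIC)
def go(xyz=None,yaw=None):
    "remaining move in tool axes: rows of 50mm, and rz in rows of 8deg"
    s=get_state();R=Ro.from_quat(np.array(s['ee_rot'])[[1,2,3,0]])
    t=np.array(xyz)-s['eef_pos'];x=R.as_matrix()[:,0]
    cur=np.degrees(np.arctan2(x[1],x[0]))
    print('t',s['time'],'pos',s['eef_pos'].round(4),'yaw',cur.round(2),'F',s['wrist_force'].round(1),'M',s['ft_torque'].round(2),'open',round(s['opening'],4),'grip',s['grip_force'])
    print('tool shift/50mm',(R.inv().apply(t)/.05).round(3), 'tilt z',R.as_matrix()[:,2].round(4),'rz rows',None if yaw is None else round(-(yaw-cur)/8,3),'q',s['joint_pos'].round(2))
E
python3 - <<'E'
from h import *
im=[]
for n in('top','scene'):
    o=ortho(load(n),.520,-.165,.136)
    o=cv2.convertScaleAbs(o,alpha=1.5);o=cv2.resize(o,(400,400))
    for k in range(0,400,50): o[k,:]//=2; o[:,k]//=2
    im.append(o)
save('o.png',np.hstack(im))
go([.476,-.185,.15])
E
```

```text
t 0.1 pos [ 0.2457 -0.5193  0.2305] yaw 25.31 F [-1.4  0.   0.6] M [ 0.    0.05 -0.06] open 0.0858 grip 0.0
tool shift/50mm [ 7.021 -4.073  1.618] tilt z [-4.0e-04  1.5e-03 -1.0e+00] rz rows None q [-1.34  0.18  1.61 -0.    1.35 -0.21]
```

View pics/o.png

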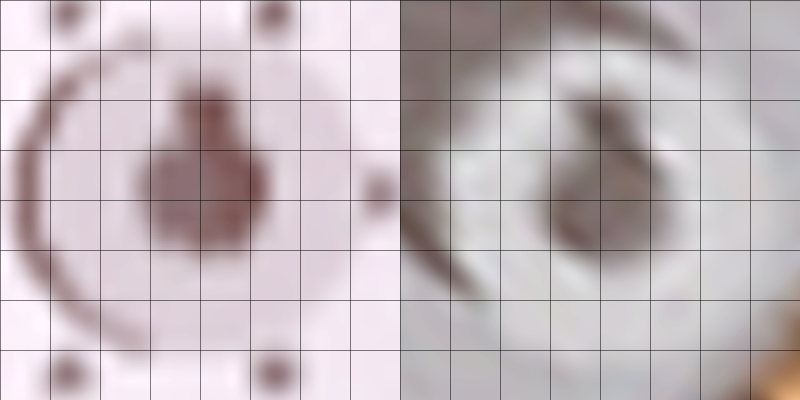

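In both rectified views the bore centre is at about (0.521, -0.1655). The keyway points to +x, with yaw between 0 and a few degrees. Next I move over the free ring of the lid with the fingers shut.

Call:
play_rows(targets=[[[0,0,0,0.4,-0.23,0,1],[0,0,0,0.78,-0.45,0,1],[0,0,0,0.78,-0.45,0,1],[0,0,0,0.78,-0.45,0,1],[0,0,0,0.78,-0.45,0,1],[0,0,0,0.78,-0.45,0,1],[0,0,0,0.78,-0.45,0,1],[0,0,0,0.78,-0.45,0,1],[0,0,0,0.78,-0.45,0,1],[0,0,0,0.38,-0.22,0,1],[0,0,0,0,0,0.5,1],[0,0,0,0,0,0,1]]])

```text
time: 1.3
eef_pos: [0.475, -0.1846, 0.2032]
ee_rot: [-0.002, 0.975, 0.22, -0.002]
wrist_force: [-0.7, 0.3, -0.7]
opening: 0.0
grip_force: 0.0
```

```bash
python3 -c "
from h import *
go([.477,-.185,.115])"
```

```text
t 1.3 pos [ 0.475  -0.1846  0.2032] yaw 25.42 F [-0.7  0.3 -0.7] M [-0.01  0.02 -0.02] open 0.0 grip 0.0
tool shift/50mm [0.037 0.034 1.764] tilt z [-0.0051  0.0033 -1.    ] rz rows None q [-0.6   0.07  1.79 -0.    1.29  0.52]
```

Call:
play_rows(targets=[[[0,0,0,0,0,0.5,1],[0,0,0,0,0,0.6,1],[0,0,0,0,0,0.5,1],[0,0,0,0,0,0.16,1],[0,0,0,0,0,0.05,1],[0,0,0,0,0,0.05,1],[0,0,0,0,0,0.05,1],[0,0,0,0,0,0.05,1],[0,0,0,0,0,0,1]]])

```text
time: 2.2
eef_pos: [0.4767, -0.1867, 0.1086]
ee_rot: [0.0, 0.976, 0.219, 0.0]
wrist_force: [-0.2, -0.2, 0.7]
opening: -0.0002
grip_force: 0.0
```

Call:
play_rows(targets=[[[0,0,0,0,0,0.04,1],[0,0,0,0,0,0.04,1],[0,0,0,0,0,0.04,1],[0,0,0,0,0,0,1]]])

```text
time: 2.6
eef_pos: [0.477, -0.1869, 0.1026]
ee_rot: [0.0, 0.976, 0.219, 0.0]
wrist_force: [0.5, 0.1, 2.5]
opening: 0.0
grip_force: 1.2
```

Call:
play_rows(targets=[[[0,0,0,0,0,0.03,1],[0,0,0,0,0,0.03,1],[0,0,0,0,0,0,1]]])

```text
time: 2.9
eef_pos: [0.477, -0.1869, 0.1]
ee_rot: [0.0, 0.976, 0.219, 0.0]
wrist_force: [-1.5, 1.0, 8.1]
opening: -0.0003
grip_force: 3.9
```

Call:
play_rows(targets=[[[0,0,0,0,0,0.02,1],[0,0,0,0,0,0.02,1],[0,0,0,0,0,0,1]]])

```text
time: 3.2
eef_pos: [0.4771, -0.187, 0.0999]
ee_rot: [0.0, 0.976, 0.219, 0.0]
wrist_force: [-7.8, 4.8, 24.4]
opening: 0.0001
grip_force: 12.1
```

Call:
play_rows(targets=[[[0,0,0,0,0,0.02,1],[0,0,0,0,0,0.02,1],[0,0,0,0,0,0,1]]])

```text
time: 3.5
eef_pos: [0.4771, -0.187, 0.0997]
ee_rot: [0.001, 0.976, 0.22, 0.0]
wrist_force: [-14.9, 8.1, 41.0]
opening: 0.0002
grip_force: 20.4
```

```bash
python3 -c "
from h import *
b=grab('top');p=cloud(b)
d=np.hypot(p[...,0]-.521,p[...,1]+.1655)
th=np.arctan2(p[...,1]+.1655,p[...,0]-.521)
for lo,hi in((.013,.024),(.034,.062),(.0695,.0715)):
  m=(d>lo)&(d<hi)&(abs(th)<1.5)&(p[...,2]<.15);print(np.nanmedian(p[m][:,2]),m.sum())
go([.477,-.187,.2])"
```

```text
0.1284908139822638 71
0.09885991927226223 350
0.09617359835534867 47
t 3.55 pos [ 0.4772 -0.187   0.0997] yaw 25.36 F [-16.1   8.3  40.3] M [1.4  2.57 0.01] open -0.0003 grip 20.298773669055663
tool shift/50mm [-3.000e-03  1.000e-03 -2.006e+00] tilt z [ 3.e-04 -1.e-03 -1.e+00] rz rows None q [-0.61  0.21  1.87 -0.    1.06  0.52]
```

The lid met a hard stop with the TCP at 0.0999 m, and depth shows the lid level with the rim (about 0.099 m), so it is home. I lift off and go to the shaft.

Call:
play_rows(targets=[[[0,0,0,0,0,-0.2,1],[0,0,0,0,0,-0.6,1],[0,0,0,0,0,-0.8,1],[0,0,0,0,0,-0.5,1],[0,0,0,0,0,0,1]]])

```text
time: 4.05
eef_pos: [0.4787, -0.188, 0.2043]
ee_rot: [0.003, 0.976, 0.219, 0.003]
wrist_force: [-0.3, -0.7, -0.1]
opening: -0.0
grip_force: 0.0
```

```bash
python3 -c "
from h import *
go([.5513,.1742,.2],-38)"
```

```text
t 4.05 pos [ 0.4787 -0.188   0.2043] yaw 25.32 F [-0.3 -0.7 -0.1] M [-0.01  0.04  0.02] open -0.0 grip 0.0
tool shift/50mm [ 4.411 -5.928  0.064] tilt z [ 0.0062 -0.0042 -1.    ] rz rows 7.915 q [-0.61  0.07  1.79  0.    1.28  0.52]
```

Call:
play_rows(targets=[[[0,0,0,0.24,-0.33,0,0],[0,0,0,0.49,-0.66,0,0],[0,0,0,0.49,-0.66,0,0],[0,0,0,0.49,-0.66,0,0],[0,0,0,0.49,-0.66,0,0],[0,0,0,0.49,-0.66,0,0],[0,0,0,0.49,-0.66,0,0],[0,0,0,0.49,-0.66,0,0],[0,0,0,0.49,-0.66,0,0],[0,0,0,0.25,-0.32,0,0],[0,0,0.5,0,0,0,0],[0,0,0.5,0,0,0,0]]])

```text
time: 5.25
eef_pos: [0.5482, 0.1766, 0.1983]
ee_rot: [-0.0, 0.989, 0.15, -0.001]
wrist_force: [0.0, -0.0, 0.8]
opening: 0.0853
grip_force: 0.0
```

Call:
play_rows(targets=[[[0,0,0.98,0,0,0,0],[0,0,0.98,0,0,0,0],[0,0,0.98,0,0,0,0],[0,0,0.98,0,0,0,0],[0,0,0.98,0,0,0,0],[0,0,0.98,0,0,0,0],[0,0,0.98,0,0,0,0],[0,0,0,0,0,0,0]]])

```text
time: 6.05
eef_pos: [0.5484, 0.1755, 0.1987]
ee_rot: [0.0, 0.947, -0.323, -0.001]
wrist_force: [-0.5, -0.4, -0.2]
opening: 0.0856
grip_force: 0.0
```

```bash
python3 -c "
from h import *
go([.5513,.1742,.074],-38)"
```

```text
t 6.05 pos [0.5484 0.1755 0.1987] yaw -37.64 F [-0.5 -0.4 -0.2] M [-0.03 -0.02  0.04] open 0.0856 grip 0.0
tool shift/50mm [ 0.067 -0.018  2.493] tilt z [-2.3e-03 -3.0e-04 -1.0e+00] rz rows 0.046 q [ 0.1   0.21  1.64 -0.    1.29  2.33]
```

Call:
play_rows(targets=[[[0,0,0.04,0.07,-0.02,0.3,0],[0,0,0,0,0,0.5,0],[0,0,0,0,0,0.6,0],[0,0,0,0,0,0.6,0],[0,0,0,0,0,0.4,0],[0,0,0,0,0,0.09,0],[0,0,0,0,0,0,0]]])

```text
time: 6.75
eef_pos: [0.5515, 0.1741, 0.0742]
ee_rot: [0.001, 0.946, -0.324, -0.001]
wrist_force: [-1.2, -0.8, 0.7]
opening: 0.0853
grip_force: 0.0
```

```bash
python3 -c "
from h import *
go([.5513,.1742,.074],-38)"
```

```text
t 6.75 pos [0.5515 0.1741 0.0742] yaw -37.81 F [-1.2 -0.8  0.7] M [ 0.   -0.02 -0.02] open 0.0853 grip 0.0
tool shift/50mm [-0.005  0.001  0.003] tilt z [-2.9e-03 -3.0e-04 -1.0e+00] rz rows 0.024 q [ 0.1   0.38  1.71 -0.    1.06  2.33]
```

Call:
play_rows(targets=[[[0,0,0,0,0,0,1],[0,0,0,0,0,0,1],[0,0,0,0,0,0,1],[0,0,0,0,0,0,1],[0,0,0,0,0,0,1],[0,0,0,0,0,0,1],[0,0,0,0,0,0,1],[0,0,0,0,0,0,1]]], squeeze=70)

```text
time: 7.55
eef_pos: [0.5531, 0.1744, 0.0767]
ee_rot: [-0.0, 0.946, -0.325, 0.001]
wrist_force: [-0.8, -0.9, 5.8]
opening: 0.0231
grip_force: 69.3
```

```bash
python3 -c "
from h import *
go([.5513,.1742,.2],-38)"
```

```text
t 7.55 pos [0.5531 0.1744 0.0767] yaw -37.88 F [-0.8 -0.9  5.8] M [0.08 0.16 0.03] open 0.0231 grip 69.26021933555603
tool shift/50mm [-0.024  0.023 -2.467] tilt z [ 1.4e-03  2.0e-04 -1.0e+00] rz rows 0.015 q [0.1  0.37 1.71 0.   1.06 2.33]
```

Call:
play_rows(targets=[[[0,0,0,0,0,-0.1,1],[0,0,0,0,0,-0.3,1],[0,0,0,0,0,-0.5,1],[0,0,0,0,0,-0.6,1],[0,0,0,0,0,-0.6,1],[0,0,0,0,0,-0.6,1],[0,0,0,0,0,-0.4,1],[0,0,0,0,0,-0.2,1],[0,0,0,0,0,0,1],[0,0,0,0,0,0,1]]])

```text
time: 8.55
eef_pos: [0.5519, 0.1742, 0.2399]
ee_rot: [0.0, 0.946, -0.325, -0.001]
wrist_force: [0.6, -0.5, -1.9]
opening: 0.0231
grip_force: 68.7
```

Run:
```python
from h import *
a=grab('scene');b=grab('top')
go([.521,-.1655,.24],0)
P=np.vstack([cloud(f).reshape(-1,3) for f in(a,b)])
m=(abs(P[:,0]-.55)<.07)&(abs(P[:,1]-.175)<.07)&(P[:,2]>.15)
# crop scene around shaft
s=get_state();K=np.array(a['K']);c=Ro.from_quat(np.array(a["rotation"])[[1,2,3,0]]).inv().apply(np.array([.551,.174,.21])-a['origin']);u,v=(K@c/c[2])[:2].astype(int);print(u,v)
save('g.png',a['img'][max(0,v-50):v+70,max(0,u-60):u+60],5)
```

```text
t 8.65 pos [0.5515 0.1742 0.239 ] yaw -37.89 F [-0.4 -0.  -2.1] M [ 0.06  0.02 -0.01] open 0.0235 grip 68.69964838027954
tool shift/50mm [ 3.69   5.736 -0.016] tilt z [-3.1e-03 -3.0e-04 -1.0e+00] rz rows -4.736 q [ 0.1   0.18  1.59 -0.    1.37  2.33]
307 199
```

View pics/g.png

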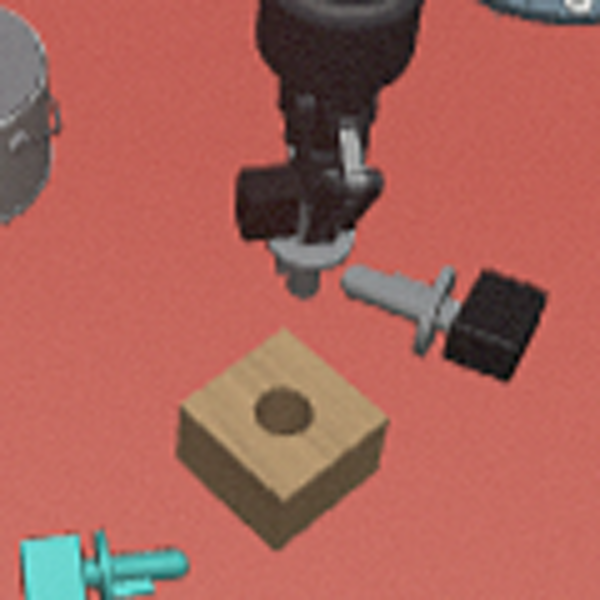

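The picture shows the shaft held upright below the fingers, with the stand hole empty. I'll check the shaft's lateral position and tilt from depth.

Run:
```python
from h import *
for n in('scene','top'):
    P=cloud(load(n)).reshape(-1,3)
    m=(np.hypot(P[:,0]-.551,P[:,1]-.174)<.055)&(P[:,2]>.165)&(P[:,2]<.24);S=P[m]
    for lo in np.arange(.165,.24,.006):
        q=S[(S[:,2]>=lo)&(S[:,2]<lo+.006)]
        if len(q)>3: print(n,round(lo,3),len(q),q.min(0).round(4),q.max(0).round(4),q.mean(0).round(4))
f=load('scene');d=Ro.from_quat(np.array(f["rotation"])[[1,2,3,0]]).as_matrix()[:,2];print(d)
```

```text
scene 0.177 4 [0.5456 0.1764 0.1788] [0.5562 0.1815 0.1827] [0.5525 0.1795 0.1805]
scene 0.183 9 [0.5526 0.1676 0.1832] [0.5591 0.1834 0.1882] [0.5566 0.1751 0.1859]
scene 0.189 8 [0.5528 0.1723 0.1908] [0.5594 0.1831 0.1946] [0.5563 0.1789 0.1928]
scene 0.195 10 [0.5501 0.1648 0.1957] [0.5623 0.1834 0.2006] [0.5575 0.1764 0.1985]
scene 0.201 8 [0.5507 0.165  0.2013] [0.5644 0.1834 0.2066] [0.558  0.1756 0.2039]
scene 0.219 4 [0.56   0.1716 0.2242] [0.5741 0.1952 0.2249] [0.5694 0.1816 0.2246]
scene 0.225 72 [0.535  0.1618 0.2254] [0.5735 0.1981 0.231 ] [0.5601 0.1845 0.2289]
scene 0.231 10 [0.5432 0.1719 0.2311] [0.5732 0.1957 0.2327] [0.5604 0.1855 0.2316]
[-0.45853427 -0.47969675 -0.74808914]
```

Call:
play_rows(targets=[[[0,0,0,0.19,0.29,0,1],[0,0,0,0.35,0.54,0,1],[0,0,0,0.35,0.545,0,1],[0,0,0,0.35,0.545,0,1],[0,0,0,0.35,0.545,0,1],[0,0,0,0.35,0.545,0,1],[0,0,0,0.35,0.545,0,1],[0,0,0,0.35,0.545,0,1],[0,0,0,0.35,0.545,0,1],[0,0,0,0.35,0.545,0,1],[0,0,0,0.35,0.54,0,1],[0,0,0,0,0,0,1]]])

```text
time: 9.85
eef_pos: [0.5212, -0.1685, 0.2394]
ee_rot: [0.001, 0.945, -0.327, -0.001]
wrist_force: [-0.5, 0.4, -2.9]
opening: 0.023
grip_force: 69.1
```

Call:
play_rows(targets=[[[0,0,-0.4,0,0,0,1],[0,0,-0.8,0,0,0,1],[0,0,-0.8,0,0,0,1],[0,0,-0.8,0,0,0,1],[0,0,-0.8,0,0,0,1],[0,0,-0.8,0,0,0,1],[0,0,-0.4,0,0,0,1],[0,0,0,0,0,0,1],[0,0,0,0,0,0,1]]])

```text
time: 10.75
eef_pos: [0.5219, -0.1644, 0.24]
ee_rot: [-0.0, 1.0, 0.004, -0.001]
wrist_force: [0.1, 0.6, -1.3]
opening: 0.0228
grip_force: 69.1
```

```bash
python3 -c "
from h import *
go([.521,-.1655,.2],0.5)"
```

```text
t 10.75 pos [ 0.5219 -0.1644  0.24  ] yaw 0.44 F [ 0.1  0.6 -1.3] M [-0.01 -0.01  0.02] open 0.0228 grip 69.11173582077026
tool shift/50mm [-0.017  0.022  0.8  ] tilt z [-1.2e-03  9.0e-04 -1.0e+00] rz rows -0.007 q [-0.52  0.11  1.67  0.    1.36  1.04]
```

Call:
play_rows(targets=[[[0,0,0,-0.02,0.02,0.3,1],[0,0,0,0,0,0.4,1],[0,0,0,0,0,0.2,1],[0,0,0,0,0,0.1,1],[0,0,0,0,0,0,1]]])

```text
time: 11.25
eef_pos: [0.5207, -0.1658, 0.1898]
ee_rot: [-0.0, 1.0, 0.004, -0.001]
wrist_force: [0.5, -0.4, -2.1]
opening: 0.0233
grip_force: 69.1
```

Call:
play_rows(targets=[[[0,0,0,0,0,0.1,1],[0,0,0,0,0,0.1,1],[0,0,0,0,0,0.06,1],[0,0,0,0,0,0,1]]])

```text
time: 11.65
eef_pos: [0.5209, -0.166, 0.1773]
ee_rot: [-0.0, 1.0, 0.004, -0.0]
wrist_force: [0.3, -0.4, -2.5]
opening: 0.0232
grip_force: 69.2
```

```bash
python3 -c "
from h import *
go([.521,-.1655,.17],0.5)"
```

```text
t 11.65 pos [ 0.5209 -0.166   0.1773] yaw 0.51 F [ 0.3 -0.4 -2.5] M [ 0.03  0.03 -0.01] open 0.0232 grip 69.19740915298462
tool shift/50mm [ 0.001 -0.011  0.147] tilt z [-7.e-04  2.e-04 -1.e+00] rz rows 0.002 q [-0.53  0.17  1.73 -0.    1.24  1.04]
```

The tip is inside the bore with no side force. I'll lower the key to the mouth in small steps.

Call:
play_rows(targets=[[[0,0,0,0,0,0.06,1],[0,0,0,0,0,0.06,1],[0,0,0,0,0,0.06,1],[0,0,0,0,0,0,1]]])

```text
time: 12.05
eef_pos: [0.5208, -0.1659, 0.1682]
ee_rot: [-0.0, 1.0, 0.004, -0.0]
wrist_force: [0.6, 0.4, -1.6]
opening: 0.0233
grip_force: 69.2
```

Call:
play_rows(targets=[[[0,0,0,0,0,0.04,1],[0,0,0,0,0,0.04,1],[0,0,0,0,0,0,1]]])

```text
time: 12.35
eef_pos: [0.521, -0.166, 0.1645]
ee_rot: [-0.0, 1.0, 0.004, -0.0]
wrist_force: [-0.5, 0.6, -1.1]
opening: 0.0231
grip_force: 69.2
```

```bash
python3 -c "
from h import *
go([.521,-.1655,.1455],0.5)"
```

```text
t 12.35 pos [ 0.521  -0.166   0.1645] yaw 0.51 F [-0.5  0.6 -1.1] M [-0.06 -0.02 -0.01] open 0.0231 grip 69.19755220413208
tool shift/50mm [-0.    -0.01   0.379] tilt z [-4.e-04  3.e-04 -1.e+00] rz rows 0.002 q [-0.53  0.19  1.74  0.    1.21  1.04]
```

The key has passed the mouth without force. I keep pushing against the spring.

Call:
play_rows(targets=[[[0,0,0,0,0,0.06,1],[0,0,0,0,0,0.06,1],[0,0,0,0,0,0.06,1],[0,0,0,0,0,0,1]]])

```text
time: 12.75
eef_pos: [0.5215, -0.1663, 0.156]
ee_rot: [0.0, 1.0, 0.004, 0.0]
wrist_force: [-1.2, 0.6, 4.1]
opening: 0.023
grip_force: 69.9
```

Call:
play_rows(targets=[[[0,0,0,0,0,0.06,1],[0,0,0,0,0,0.06,1],[0,0,0,0,0,0.03,1],[0,0,0,0,0,0,1]]])

```text
time: 13.15
eef_pos: [0.5215, -0.1663, 0.1488]
ee_rot: [0.0, 1.0, 0.004, 0.0]
wrist_force: [-1.3, 0.3, 5.9]
opening: 0.0227
grip_force: 70.2
```

```bash
python3 -c "
from h import *
go([.521,-.1655,.1455],0.5)"
```

```text
t 13.15 pos [ 0.5215 -0.1663  0.1488] yaw 0.51 F [-1.3  0.3  5.9] M [0.17 0.36 0.03] open 0.0227 grip 70.21335482597351
tool shift/50mm [-0.011 -0.016  0.066] tilt z [ 8.e-04 -4.e-04 -1.e+00] rz rows 0.002 q [-0.53  0.21  1.75  0.    1.18  1.04]
```

Call:
play_rows(targets=[[[0,0,0,0,0,0.04,1],[0,0,0,0,0,0.03,1],[0,0,0,0,0,0,1],[0,0,0,0,0,0,1]]])

```text
time: 13.55
eef_pos: [0.5217, -0.1663, 0.1466]
ee_rot: [0.0, 1.0, 0.005, 0.001]
wrist_force: [-4.6, 1.6, 14.0]
opening: 0.023
grip_force: 71.2
```

Call:
play_rows(targets=[[[0,0,0,0,0,0.02,1],[0,0,0,0,0,0,1],[0,0,0,0,0,0,1]]])

```text
time: 13.85
eef_pos: [0.5217, -0.1664, 0.1466]
ee_rot: [0.0, 1.0, 0.005, 0.001]
wrist_force: [-7.9, 2.6, 21.3]
opening: 0.023
grip_force: 72.4
```

Call:
play_rows(targets=[[[0,0,0,0,0,0.02,1],[0,0,0,0,0,0,1],[0,0,0,0,0,0,1]]])

```text
time: 14.15
eef_pos: [0.5217, -0.1664, 0.1466]
ee_rot: [0.001, 1.0, 0.005, 0.001]
wrist_force: [-11.1, 4.4, 27.3]
opening: 0.0232
grip_force: 73.3
```

There is a hard stop at 0.1466 m: force rises and nothing moves, which matches the collar on the hub. I check by eye.

Run:
```python
from h import *
a=grab('scene');b=grab('top')
K=np.array(a['K']);c=Ro.from_quat(np.array(a["rotation"])[[1,2,3,0]]).inv().apply(np.array([.521,-.1655,.14])-a['origin']);u,v=(K@c/c[2])[:2].astype(int)
save('f.png',a['img'][v-50:v+50,u-50:u+50],6)
P=cloud(a).reshape(-1,3);d=np.hypot(P[:,0]-.521,P[:,1]+.1655)
S=P[(d<.0235)&(P[:,2]>.12)&(P[:,2]<.141)]
print(len(S),np.percentile(S[:,2],[10,50,90]));T=S[S[:,2]>.134]
A=np.c_[T[:,:2]-[.521,-.1655],np.ones(len(T))];print('plane',np.linalg.lstsq(A,T[:,2],rcond=None)[0],T.min(0),T.max(0))
go([.521,-.1655,.1455],0.5)
```

```text
56 [0.12983325 0.13513957 0.13824351]
plane [-0.01203468  0.00618112  0.13621504] [ 0.50329184 -0.16502955  0.13403932] [ 0.54324954 -0.14307562  0.13952797]
t 14.25 pos [ 0.5217 -0.1664  0.1466] yaw 0.54 F [-10.7   4.9  27.1] M [1.11 1.98 0.03] open 0.0232 grip 73.33038568496704
tool shift/50mm [-0.014 -0.018  0.021] tilt z [ 0.0011 -0.0011 -1.    ] rz rows 0.005 q [-0.53  0.21  1.75 -0.    1.18  1.04]
```

View pics/f.png

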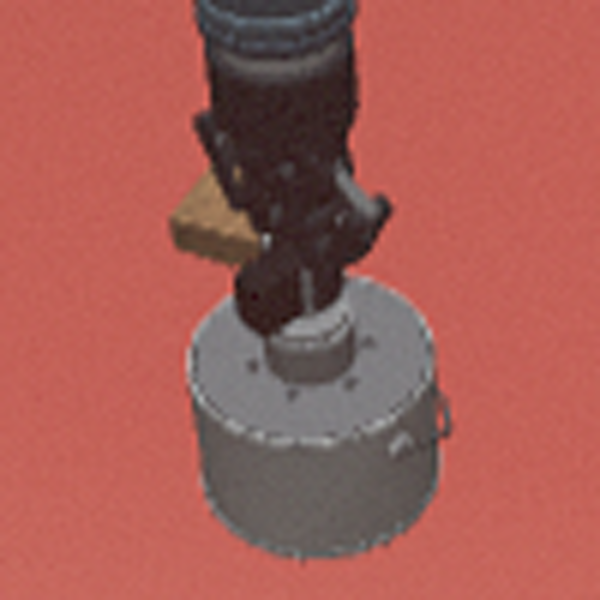

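The picture shows the collar lying flat on the hub and the lid flush with the rim. The collar top measures 0.136 m, as it should when home, and the push is a steady 27 N.

```bash
python3 -c "
from rig import *
print(finish_job())"
```

```text
the job is handed in; nothing more can be done
None
```

The job is handed in: the lid is pressed flush with the rim, and the shaft is in the keyway with its collar flat on the hub, still gripped and held down at about 27 N. The wrist force reached 41 N for a moment while pressing the lid with the fingertips, and I don't know whether the 40 N limit counts that.

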